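# Find the rocking corner of a turntable and press its shim flat

## Robot

A 7-joint arm with a two-finger parallel gripper is mounted at the origin on the work surface. World frame = base frame: x ahead of the robot, y to its left, z up, the work surface at z = 0. Lengths are in mm, angles in rad, forces in N, time in s.
With the tool pointing down it reaches from about 400 to 875 mm from the base axis. Payload 4.4 kg.
Tool frame: the origin (TCP) lies where the fingers leave the gripper's body, on its centre line; the fingertips stand 73 mm ahead of it and the grasp point (between the pads) lies 54 mm ahead of it; z points along the fingers, y is the line along which they close (so a half turn about z gives the same grasp; the last joint's range is limited). The gripper opens to 85 mm and grips with 20 to 120 N. Pads are 22 mm wide; open, the fingers measure 114 mm over their backs; the gripper's body (76 mm by 85 mm) begins 54 mm behind the grasp point. The pads swing forward as they close: fully open they stand 13 mm farther back than shut.
Start: joints at [-1.264, 0.628, 0.038, 1.517, -0.027, 0.996, -0.02], TCP at [236.726, 605.374, 303.913] pointing down, gripper open.
Joint ranges: [-3.06, 3.06], [-0.37, 2.12], [-1.25, 1.32], [0.18, 2.47], [-1.1, 4.24], [0.23, 1.98], [-2.94, 2.94]. Speed limits (rad/s): [2.57, 2.57, 3.14, 3.14, 3.14, 3.14, 3.14].

## Interface

Orientations are given as [roll, pitch, yaw] about the fixed x, y, z axes, in that order (R = Rz(yaw) Ry(pitch) Rx(roll)).
In Python, from cell import ctrl gives the robot as it stands.
- The arm moves only by the tool send_rows, never from a script. Its argument "rows" is a list that holds one entry, the list of rows, each a list of 6 numbers: the shift along the tool's x, y, z in cm, then the turn, a rotation vector about the tool's x, y, z in rad. In form: [[[tx, ty, tz, wx, wy, wz], ...]]. A call has 1 to 10 rows; each row is the pose to reach, as a shift and turn from the pose commanded when the call began, along the tool's axes at that moment; what a row does not reach only later rows make up. A row lasts 1/10 s, in which the tool goes at most 50 mm and 8.59 degrees, less where a joint would pass 70% of its speed; a pose out of reach is approached as far as the arm can. A call with a gripper value outside its range is refused whole. "grip" is the closure in counts, from 0 (fully open) to 255 (shut), set as the call begins (left out, the last holds). The fingers move at their own pace and stop on an object; the grip force is fixed at half the most. Time passes only in rows, so rows that repeat a pose let the fingers close. It gives the time, the measured TCP pose, the force, the opening and the grip force at its end, in the units of the state.
- ctrl.read_state(): the state, without advancing time (a new reading comes with each control period).
- ctrl.get_image(name): name is "scene" or "side" or "wrist"; returns a dict with "pixels" (420x560x3 uint8, red, green, blue), "fx", "fy", "cx", "cy" (pixels), "extrinsics" (4x4, takes a point from camera to world coordinates); the wrist camera has in their place "mount" (4x4, takes a point from camera to tool coordinates, whose origin is the TCP and whose axes are the flange's). Camera axes: x right, y up, looking along -z (the intrinsics and any distortion apply to the point x, -y, -z); pixel columns grow to the right and rows downward; lengths in mm; the calibration is good to about 2 mm. The wrist camera is an equidistant fisheye: a pixel r from the principal point sees the ray r / f radians off the axis. A picture is of the moment at which its call begins: read the wrist's pose just before it. There is no depth.
- ctrl.finish_job(): hands the job in; it is judged then, once.
The state is a dict: "clock": time; "qpos": joint angles; "qd": joint speeds; "tau": joint torques, N m; "eef_pos": TCP position; "tool_rot": TCP orientation; "force": force on the tool from outside, world axes, zero at the start; "torque": the same for the moment, N m; "width": finger opening in mm; "gripper_force": force on a finger pad.
Only numpy, scipy, OpenCV 4.12 (cv2) and the standard library are available. Lean on these libraries where they do the work, as an engineer would, in place of code of your own. Each camera call takes 0.05 s, during which the arm holds its last target. There are 200 camera calls.

## Task

The pottery turntable rocks on one of its four corners. Press down on its corner lugs, one after another, with a fingertip until you find the one that gives under the push, then press down flat the shim tongue hinged at the far edge of that lug (the edge away from the robot). Pick nothing up, leave the other three tongues standing up, and do not shift the turntable, the cup on it or anything lying around.

Things in the scene. Friction and masses are not known exactly. Their poses are not given: they have to be found in the camera images.
- turntable: grey cast pottery turntable, loose, about 1.2 kg: 12 mm plate, 200 x 120 mm, with four corner lugs 56 x 64 mm sticking out left and right; on it a short column and a wheel head 120 mm across, its top 44 mm above the origin. Origin: centre of the plate's underside; x away from the robot, y to its left (yaw within 0.2 rad). Rests on four alike rubber-capped feet, one under each lug; one is springy
- board: fixed plywood levelling board 360 x 300 x 12 mm under the turntable, origin at the centre of its underside, same axes as the turntable; carries the four feet and the four shims
- lug_front_left (a point): point on top of the turntable's front left lug (front: nearer the robot; left: the robot's left), straight above its foot: the place to press. The flat lug top is 49 mm above the table and reaches from this point 20 mm towards -x, 36 mm towards +x and 22 mm outwards in y
- tongue_front_left (a point): place to press the front left shim tongue: on its top when flat, 27.5 mm above the table, fixed to the board, 75 mm towards +x from the lug point. Steel tongue 28 mm wide (y), 5 mm thick, hinged just beyond the lug's +x edge on a pin 34 mm towards -x of here and 25 mm above the table, reaching 50 mm from the pin in +x; starts tilted up, free end about 20 mm above flat
- lug_front_right (a point): point on top of the turntable's front right lug (front: nearer the robot; left: the robot's left), straight above its foot: the place to press. The flat lug top is 49 mm above the table and reaches from this point 20 mm towards -x, 36 mm towards +x and 22 mm outwards in y
- tongue_front_right (a point): place to press the front right shim tongue: on its top when flat, 27.5 mm above the table, fixed to the board, 75 mm towards +x from the lug point. Steel tongue 28 mm wide (y), 5 mm thick, hinged just beyond the lug's +x edge on a pin 34 mm towards -x of here and 25 mm above the table, reaching 50 mm from the pin in +x; starts tilted up, free end about 20 mm above flat
- lug_rear_left (a point): point on top of the turntable's rear left lug (front: nearer the robot; left: the robot's left), straight above its foot: the place to press. The flat lug top is 49 mm above the table and reaches from this point 20 mm towards -x, 36 mm towards +x and 22 mm outwards in y
- tongue_rear_left (a point): place to press the rear left shim tongue: on its top when flat, 27.5 mm above the table, fixed to the board, 75 mm towards +x from the lug point. Steel tongue 28 mm wide (y), 5 mm thick, hinged just beyond the lug's +x edge on a pin 34 mm towards -x of here and 25 mm above the table, reaching 50 mm from the pin in +x; starts tilted up, free end about 20 mm above flat
- lug_rear_right (a point): point on top of the turntable's rear right lug (front: nearer the robot; left: the robot's left), straight above its foot: the place to press. The flat lug top is 49 mm above the table and reaches from this point 20 mm towards -x, 36 mm towards +x and 22 mm outwards in y
- tongue_rear_right (a point): place to press the rear right shim tongue: on its top when flat, 27.5 mm above the table, fixed to the board, 75 mm towards +x from the lug point. Steel tongue 28 mm wide (y), 5 mm thick, hinged just beyond the lug's +x edge on a pin 34 mm towards -x of here and 25 mm above the table, reaching 50 mm from the pin in +x; starts tilted up, free end about 20 mm above flat
- loose_foot (a joint): how far the springy foot is pressed down: 0 = up, 0.0055 m = at its stop. Its corner is not told; the feet look alike. Pressed above it, the lug starts to give at 4 to 5 N and is at the stop at about 7 N; released, it comes back level. The other three feet are solid
- loose_shim (a joint): angle of the shim tongue at the springy foot's corner: 0 = flat, starts 0.38 to 0.46 rad up. Like every tongue, it takes about 5 to 7 N to push down, stays where it is left and stops dead when flat; its nose then backs up the lug against about 20 N
- shim_1 (a joint): angle of the shim tongue at one of the three solid corners (which one is not told): 0 = flat, starts 0.38 to 0.46 rad up; to be left up
- shim_2 (a joint): angle of the shim tongue at one of the three solid corners (which one is not told): 0 = flat, starts 0.38 to 0.46 rad up; to be left up
- shim_3 (a joint): angle of the shim tongue at one of the three solid corners (which one is not told): 0 = flat, starts 0.38 to 0.46 rad up; to be left up
- cup: small dark unfired clay cup standing on the wheel head, 54 mm across, 50 mm high, origin at the centre of its underside; leave it alone
- glaze_jar: small jar 36 mm across, 45 mm high, on the board in front of the turntable; origin at its underside; leave it alone
- wood_rib: flat wooden rib 45 x 70 x 8 mm on the board behind the turntable, between the two rear tongues; origin at its underside; leave it alone
- brush: brush 190 mm long lying on the table left of the board; origin at its underside; leave it alone
- water_bowl: white bowl 120 mm across, 55 mm high, left of the board; origin at its underside; leave it alone
- mug: mug 72 mm across, 85 mm high, right of the board; origin at its underside; leave it alone
- loop_tool: trimming tool 160 mm long lying right of the board; origin at its underside; leave it alone

How it is judged:
By the outcome, as a careful person would: the job done as asked, in the order asked, and still so for the second after the job is handed in, with the robot touching nothing.
It also fails if it takes over 51 s, if anything falls off the work surface, if the arm or the gripper's body presses on something with over 40 N, if the wrist force passes 120 N, or if a joint passes its speed limit or range.

## Working session

There is one attempt and no reset: what is moved stays moved. The work goes in short steps, Python scripts to look and compute and a tool call to move; the robot and the scene stay as the last step left them, time stands still between calls to the robot, and variables do not carry over. Pictures are saved under pics/ and viewed, at most 10 in all, crops included, and the job is handed in when it is done.

Besides the shell and the picture viewer there is one more tool, called after "Call:" in YAML: its name, and indented under it one key for each argument. send_rows: Moves the arm, as the interface text tells. Its arguments: {"type":"object","properties":{"rows":{"type":"array","items":{"type":"array","items":{"type":"array","items":{"type":"number"}}}},"grip":{"type":"number"}},"required":["rows"]}

```bash
mkdir -p pics; python3 - <<'E'
from cell import ctrl
import cv2
s=ctrl.read_state();print({k:s[k] for k in('clock','eef_pos','tool_rot','force','width')})
for n in("scene","side"):
    d=ctrl.get_image(n);cv2.imwrite(f"pics/{n}0.png",d["pixels"][:,:,::-1]);print(n,d["fx"],d["fy"],d["cx"],d["cy"],d["extrinsics"],[k for k in d])
E
```

```text
{'clock': 0.0, 'eef_pos': array([236.57135137, 604.87210821, 302.98874968]), 'tool_rot': array([-3.13966026e+00,  6.27700217e-05,  2.76876898e+00]), 'force': array([ 0.48474562, -0.74987236,  0.16985619]), 'width': 85.63265153815522}
scene 544.460582566266 544.460582566266 270.9058286548057 208.15697427427116 [[ 7.23886150e-01 -5.28306646e-01  4.43712664e-01  1.08080580e+03]
 [ 6.89684456e-01  5.37343482e-01 -4.85383696e-01 -5.92549596e+02]
 [ 1.80053246e-02  6.57384263e-01  7.53340387e-01  1.03213239e+03]
 [ 0.00000000e+00  0.00000000e+00  0.00000000e+00  1.00000000e+00]] ['pixels', 'fx', 'fy', 'cx', 'cy', 'extrinsics']
side 379.8237155693848 379.8237155693848 278.8870837698289 204.50469537680698 [[-9.90221439e-01  6.31439815e-02 -1.24395900e-01  4.12151759e+02]
 [-1.39150853e-01 -5.10519579e-01  8.48532144e-01  7.16835711e+02]
 [-9.92684427e-03  8.57544516e-01  5.14313971e-01  4.84385780e+02]
 [ 0.00000000e+00  0.00000000e+00  0.00000000e+00  1.00000000e+00]] ['pixels', 'fx', 'fy', 'cx', 'cy', 'extrinsics']
```

View pics/scene0.png

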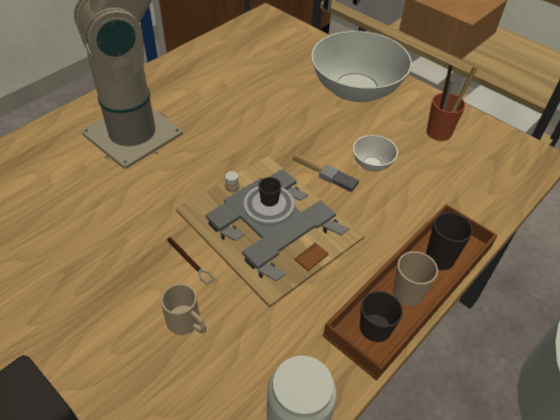

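View pics/side0.png

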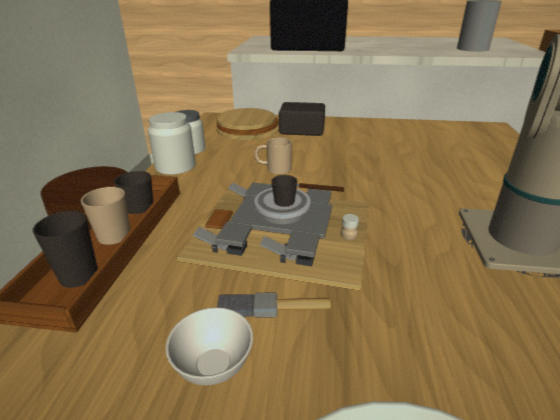

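The scene view shows the board with corners near (178,210), (362,236) and (272,297). The jar is at (232,180), the cup at (269,190), the rib at (311,257), and the mug and loop tool are to the right. The side view shows the two left lugs at (235,237) and (305,245). I'll enlarge the board.

```bash
python3 - <<'E'
import cv2
a=cv2.imread("pics/scene0.png")[145:305,170:370];cv2.imwrite("pics/sc.png",cv2.resize(a,None,fx=3.75,fy=3.75,interpolation=cv2.INTER_CUBIC))
a=cv2.imread("pics/side0.png")[170:285,180:380];cv2.imwrite("pics/si.png",cv2.resize(a,None,fx=4,fy=4,interpolation=cv2.INTER_CUBIC))
E
```

```text
(no output)
```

View pics/sc.png

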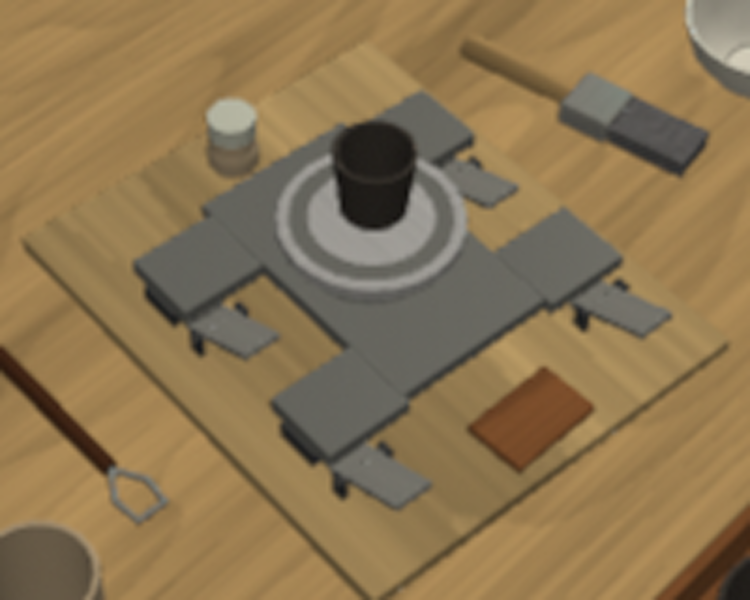

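View pics/si.png

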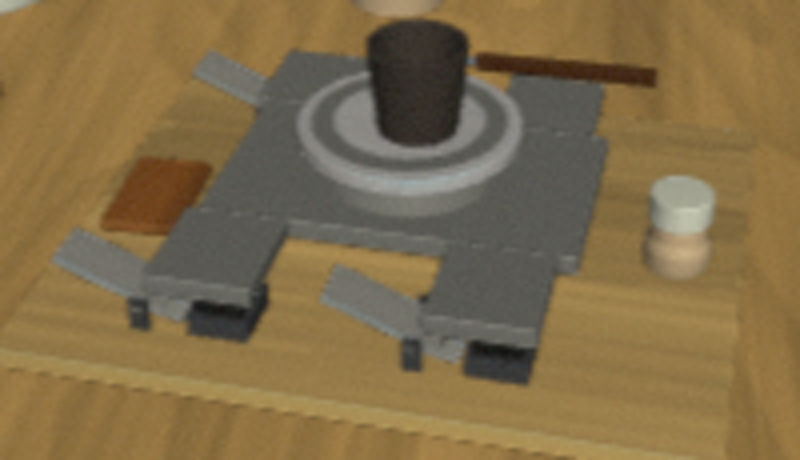

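In the enlarged scene crop the lug outer corners read as follows: front right (134,266)/(184,319), rear right (272,405)/(330,460), rear left (563,208)/(621,260), front left (421,92)/(474,135). Next I fit the pose to these.

```bash
cat > h.py <<'E'
import numpy as np
from scipy.spatial.transform import Rotation as R
from cell import ctrl
def delta(pos,yaw,s=None):
    "shift (cm) and rotvec from the current pose to TCP pos, pointing down, yaw"
    s=s or ctrl.read_state(); r0=R.from_euler('xyz',s['tool_rot']); r1=R.from_euler('xyz',[np.pi,0,yaw])
    return np.r_[r0.inv().apply(np.array(pos)-s['eef_pos'])/10,(r0.inv()*r1).as_rotvec()].round(3)
E
python3 - <<'E'
import numpy as np
from scipy.optimize import least_squares
from cell import ctrl
from h import delta
D={n:ctrl.get_image(n) for n in('scene','side')}
def ray(d,u,v,z):
    E=d['extrinsics'];w=E[:3,:3]@np.array([(u-d['cx'])/d['fx'],-(v-d['cy'])/d['fy'],-1.]);t=(z-E[2,3])/w[2];return (E[:3,3]+t*w)[:2]
P=[];M=[]
for (u,v),m in {(134,266):(0,-20,-1),(184,319):(0,36,-1),(272,405):(1,-20,-1),(330,460):(1,36,-1),(563,208):(1,-20,1),(621,260):(1,36,1),(421,92):(0,-20,1),(474,135):(0,36,1)}.items():
    P.append(ray(D['scene'],170+(u+.5)/3.75-.5,145+(v+.5)/3.75-.5,49));M.append(m)
for (u,v),m in {(147,270):(1,36,1),(248,288):(1,-20,1),(423,320):(0,36,1),(535,332):(0,-20,1)}.items():
    P.append(ray(D['side'],180+(u+.5)/4-.5,170+(v+.5)/4-.5,49));M.append(m)
P=np.array(P);M=np.array(M,float)
def pts(p,X,Y):
    c,s=np.cos(p[2]),np.sin(p[2]);return np.c_[p[0]+c*X-s*Y,p[1]+s*X+c*Y]
def f(p): return (pts(p,p[3+0]+M[:,0]*(p[4]-p[3])+M[:,1],M[:,2]*p[5])-P).ravel()
r=least_squares(f,[550,0,0,-80,60,124],loss='soft_l1');p=r.x;print(p.round(3));print(f(p).reshape(-1,2).round(1))
for n,X,Y in(('FL',p[3],1),('FR',p[3],-1),('RL',p[4],1),('RR',p[4],-1)):
    L=pts(p,np.array([X,X+75]),np.array([Y,Y])*(p[5]-22));print(n,L.round(1).tolist(),delta([*L[0],180],p[2]),delta([*L[0],180],p[2]+np.pi))
d=D['scene'];print(ray(d,170+134/3.75,145+0,12))
E
```

```text
[ 5.23029e+02  2.55090e+01 -9.90000e-02 -8.58260e+01  5.35440e+01
  1.21749e+02]
[[-1.6 -0.7]
 [ 0.2  0.9]
 [-2.5  0.7]
 [ 0.6 -0.6]
 [-0.2  0.2]
 [ 0.4  2.8]
 [-0.8  0.6]
 [ 2.   0.1]
 [ 2.6  1.5]
 [-0.8 -1.1]
 [ 2.7 -7. ]
 [-0.9 -3.9]]
FL [[447.4, 133.2], [522.1, 125.8]] [-3.6821e+01 -3.6254e+01  1.2376e+01 -0.0000e+00  2.0000e-03  2.8670e+00] [-3.6821e+01 -3.6254e+01  1.2376e+01 -1.0000e-03 -0.0000e+00 -2.7400e-01]
FR [[427.8, -65.3], [502.4, -72.7]] [-4.2221e+01 -5.5458e+01  1.2398e+01 -0.0000e+00  2.0000e-03  2.8670e+00] [-4.2221e+01 -5.5458e+01  1.2398e+01 -1.0000e-03 -0.0000e+00 -2.7400e-01]
RL [[586.1, 119.5], [660.8, 112.1]] [-5.0238e+01 -3.2481e+01  1.2372e+01 -0.0000e+00  2.0000e-03  2.8670e+00] [-5.0238e+01 -3.2481e+01  1.2372e+01 -1.0000e-03 -0.0000e+00 -2.7400e-01]
RR [[566.5, -79.0], [641.1, -86.4]] [-5.5638e+01 -5.1686e+01  1.2394e+01 -0.0000e+00  2.0000e-03  2.8670e+00] [-5.5638e+01 -5.1686e+01  1.2394e+01 -1.0000e-03 -0.0000e+00 -2.7400e-01]
[192.22841468 106.06088829]
```

Call:
send_rows:
  rows:
    - [[-36.8,-36.2,12.4,0,0,-0.274],[-36.8,-36.2,12.4,0,0,-0.274],[-36.8,-36.2,12.4,0,0,-0.274],[-36.8,-36.2,12.4,0,0,-0.274],[-36.8,-36.2,12.4,0,0,-0.274],[-36.8,-36.2,12.4,0,0,-0.274],[-36.8,-36.2,12.4,0,0,-0.274],[-36.8,-36.2,12.4,0,0,-0.274],[-36.8,-36.2,12.4,0,0,-0.274],[-36.8,-36.2,12.4,0,0,-0.274]]
  grip: 255

```text
clock: 1.2
eef_pos: [436.0, 160.0, 186.8]
tool_rot: [3.141, 0.0, 3.043]
force: [0.4, -0.5, -0.3]
width: -0.2
gripper_force: 0.0
```

Call:
send_rows:
  rows:
    - [[0,0,0,0,0,0]]

```text
clock: 1.3
eef_pos: [437.3, 153.5, 185.9]
tool_rot: [-3.136, -0.001, 3.03]
force: [0.1, 0.2, -0.2]
width: -0.1
gripper_force: 0.0
```

```bash
python3 - <<'E'
from h import *
s=ctrl.read_state();print({k:s[k] for k in('clock','eef_pos','tool_rot','force','width','qpos')});print(delta([447.4,133.2,140],3.043))
E
```

```text
{'clock': 1.3, 'eef_pos': array([437.30783096, 153.4936115 , 185.87957902]), 'tool_rot': array([-3.13640210e+00, -8.96617758e-04,  3.02959282e+00]), 'force': array([ 0.08677007,  0.2276791 , -0.20947732]), 'width': -0.09840922691925941, 'qpos': array([-0.35511458,  0.56528759, -0.06509543,  2.13152683,  0.0894116 ,
        0.45067246,  0.96804403])}
[-1.234e+00 -1.880e+00  4.597e+00 -5.000e-03 -1.000e-03 -1.300e-02]
```

Call:
send_rows:
  rows:
    - [[-1.0,-1.9,2.0,0,0,0],[-1.0,-1.9,4.6,0,0,0],[-1.0,-1.9,4.6,0,0,0],[-1.0,-1.9,4.6,0,0,0]]

```text
clock: 1.7
eef_pos: [443.0, 142.3, 141.2]
tool_rot: [-3.141, -0.001, 3.044]
force: [0.0, 0.1, 0.6]
width: -0.2
gripper_force: 0.0
```

```bash
python3 - <<'E'
from h import *
import cv2
s=ctrl.read_state();print({k:s[k] for k in('clock','eef_pos','tool_rot','force')});print(delta([447.4,133.2,125],3.043))
w=ctrl.get_image('wrist');a=w['pixels'][:,:,::-1].copy()
print(w['mount'].round(3),w['fx'],w['cx'],w['cy'])
# project predicted points
r=R.from_euler('xyz',s['tool_rot']);Mi=np.linalg.inv(w['mount'])
def pr(p):
    q=Mi@np.r_[r.inv().apply(np.array(p)-s['eef_pos']),1];x,y,z=q[0],-q[1],-q[2];h=np.hypot(x,y);t=np.arctan2(h,z);return w['cx']+w['fx']*t*x/h,w['cy']+w['fy']*t*y/h
for p in([447.4,133.2,49],[522.1,125.8,27.5],[*s['eef_pos'][:2],67]):
    u,v=pr(p);print(u,v);cv2.circle(a,(int(u),int(v)),4,(0,0,255),1)
c=R.from_euler('z',-.099)
for dx,dy in((-20,22),(36,22)):
    o=c.apply([dx,dy,0]);u,v=pr([447.4+o[0],133.2+o[1],49]);cv2.drawMarker(a,(int(u),int(v)),(0,255,0))
cv2.imwrite('pics/w1.png',a)
E
```

```text
{'clock': 1.7, 'eef_pos': array([443.03586984, 142.31306839, 141.17056487]), 'tool_rot': array([-3.14144461e+00, -1.12546755e-03,  3.04360048e+00]), 'force': array([0.04728108, 0.10604703, 0.62336822])}
[-5.250e-01 -8.640e-01  1.617e+00 -0.000e+00 -1.000e-03  1.000e-03]
[[ -0.      0.963   0.269  70.377]
 [  1.      0.      0.      0.223]
 [  0.      0.269  -0.963 -70.969]
 [  0.      0.      0.      1.   ]] 325.19226210127806 284.6527581139192 211.24004313611667
268.67740302521656 264.04792207184806
272.2502318924229 345.50928260681246
284.3110958822316 269.75151407051385
```

View pics/w1.png

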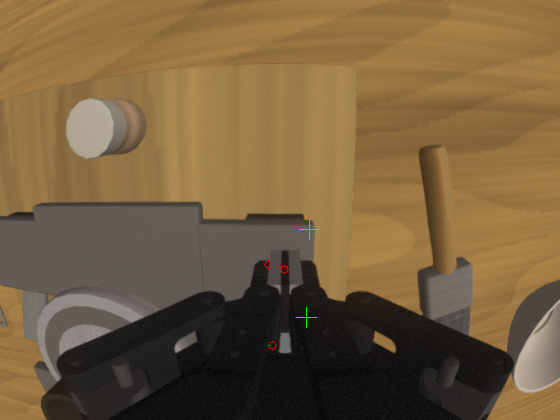

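The wrist picture shows the front left lug's outer corner at (314,221), where I predicted (309,229). That is about 3 mm off, good enough. The fingertips are near (285,265), over the lug. Now I press down gently.

Call:
send_rows:
  rows:
    - [[0,0,0.8,0,0,0],[0,0,1.2,0,0,0],[0,0,1.2,0,0,0],[0,0,1.2,0,0,0]]

```text
clock: 2.15
eef_pos: [443.4, 141.9, 129.2]
tool_rot: [3.142, 0.0, 3.043]
force: [1.7, 0.4, 0.4]
width: -0.1
gripper_force: 0.0
```

Call:
send_rows:
  rows:
    - [[0,0,0.2,0,0,0],[0,0,0.4,0,0,0],[0,0,0.6,0,0,0],[0,0,0.6,0,0,0]]

```text
clock: 2.55
eef_pos: [443.2, 141.7, 122.8]
tool_rot: [-3.141, -0.001, 3.043]
force: [-0.4, -0.5, 0.3]
width: 0.0
gripper_force: 0.0
```

Call:
send_rows:
  rows:
    - [[-0.1,-0.3,-0.2,0,0,0],[-0.2,-0.6,-0.2,0,0,0],[-0.2,-0.6,0,0,0,0],[-0.2,-0.6,0,0,0,0]]

```text
clock: 2.95
eef_pos: [444.8, 135.3, 123.0]
tool_rot: [-3.142, -0.0, 3.042]
force: [0.2, 1.1, 0.3]
width: 0.1
gripper_force: 0.0
```

Call:
send_rows:
  rows:
    - [[0,0,0.1,0,0,0],[0,0,0.2,0,0,0],[0,0,0.2,0,0,0]]

```text
clock: 3.25
eef_pos: [444.8, 135.7, 121.6]
tool_rot: [3.141, 0.0, 3.043]
force: [-1.0, -0.7, 7.3]
width: -0.1
gripper_force: 4.1
```

Call:
send_rows:
  rows:
    - [[0,0,0.1,0,0,0],[0,0,0.1,0,0,0]]

```text
clock: 3.45
eef_pos: [444.8, 135.7, 121.6]
tool_rot: [3.141, 0.001, 3.043]
force: [-2.9, -0.5, 20.3]
width: 0.0
gripper_force: 10.0
```

Front left is solid (20 N with no give). Next is rear left.

Call:
send_rows:
  rows:
    - [[0,0,-1.5,0,0,0],[-1,0,-2.7,0,0,0],[-5,0,-2.7,0,0,0],[-9.5,0,-2.7,0,0,0],[-13.5,0,-2.7,0,0,0],[-14,0,-2.7,0,0,0],[-14,0,-1.7,0,0,0],[-14,0,-0.7,0,0,0],[-14,0,-0.7,0,0,0],[-14,0,-0.7,0,0,0]]

```text
clock: 4.45
eef_pos: [582.5, 122.2, 126.4]
tool_rot: [-3.141, -0.003, 3.044]
force: [-0.4, -0.0, -0.8]
width: 0.1
gripper_force: 0.0
```

```bash
python3 - <<'E'
from h import *
s=ctrl.read_state();print({k:s[k] for k in('clock','eef_pos','tool_rot','force')});print(delta([585,120.5,124],3.043))
E
```

```text
{'clock': 4.45, 'eef_pos': array([582.52399878, 122.15485111, 126.38717672]), 'tool_rot': array([-3.14096730e+00, -2.52989011e-03,  3.04400178e+00]), 'force': array([-0.36588008, -0.04058172, -0.76045474])}
[-0.263 -0.14   0.238 -0.001 -0.003  0.001]
```

Call:
send_rows:
  rows:
    - [[-0.1,-0.1,0.2,0,0,0],[-0.1,-0.1,0.4,0,0,0],[-0.1,-0.1,0.5,0,0,0],[-0.1,-0.1,0.5,0,0,0]]

```text
clock: 4.85
eef_pos: [584.9, 120.6, 122.1]
tool_rot: [-3.142, -0.0, 3.043]
force: [0.5, -0.5, 0.3]
width: -0.2
gripper_force: 0.0
```

Call:
send_rows:
  rows:
    - [[0,0,0.1,0,0,0],[0,0,0.1,0,0,0]]

```text
clock: 5.05
eef_pos: [585.1, 120.7, 121.5]
tool_rot: [3.141, 0.0, 3.043]
force: [-0.3, 0.1, 5.0]
width: 0.1
gripper_force: 2.3
```

Call:
send_rows:
  rows:
    - [[0,0,0.1,0,0,0],[0,0,0.1,0,0,0]]

```text
clock: 5.25
eef_pos: [585.2, 120.7, 120.7]
tool_rot: [3.141, 0.001, 3.043]
force: [-0.7, -0.2, 6.6]
width: 0.4
gripper_force: 2.9
```

Call:
send_rows:
  rows:
    - [[0,0,0.1,0,0,0],[0,0,0.2,0,0,0],[0,0,0.2,0,0,0]]

```text
clock: 5.55
eef_pos: [585.3, 120.8, 118.9]
tool_rot: [3.141, 0.001, 3.043]
force: [-1.3, -0.2, 6.7]
width: 0.1
gripper_force: 3.5
```

Call:
send_rows:
  rows:
    - [[0,0,0.1,0,0,0],[0,0,0.2,0,0,0],[0,0,0.3,0,0,0],[0,0,0.3,0,0,0]]

```text
clock: 5.95
eef_pos: [585.5, 120.9, 116.9]
tool_rot: [3.141, 0.001, 3.043]
force: [-2.8, -0.7, 13.0]
width: 0.1
gripper_force: 6.6
```

Call:
send_rows:
  rows:
    - [[0,0,-0.4,0,0,0],[0,0,-0.8,0,0,0],[0,0,-2.0,0,0,0],[0,0,-4,0,0,0],[-4,0,-4.5,0,0,0],[-7.0,0,-4.5,0,0,0],[-7.5,0,-4.5,0,0,0],[-7.5,0,-4.5,0,0,0],[-7.5,0,-4.5,0,0,0]]

```text
clock: 6.85
eef_pos: [658.3, 113.5, 159.8]
tool_rot: [-3.141, -0.002, 3.043]
force: [-0.4, 0.6, -0.4]
width: 0.1
gripper_force: 0.0
```

```bash
python3 - <<'E'
from h import *
import cv2
s=ctrl.read_state();print({k:s[k] for k in('clock','eef_pos','tool_rot','force')});print(delta([659.7,113.3,130],3.043))
w=ctrl.get_image('wrist');cv2.imwrite('pics/w2.png',w['pixels'][:,:,::-1])
E
```

```text
{'clock': 6.85, 'eef_pos': array([658.2979286 , 113.49309918, 159.7770051 ]), 'tool_rot': array([-3.14137896e+00, -2.20806872e-03,  3.04326068e+00]), 'force': array([-0.37107499,  0.63834233, -0.44130272])}
[-1.480e-01 -5.000e-03  2.977e+00 -0.000e+00 -2.000e-03  0.000e+00]
```

View pics/w2.png

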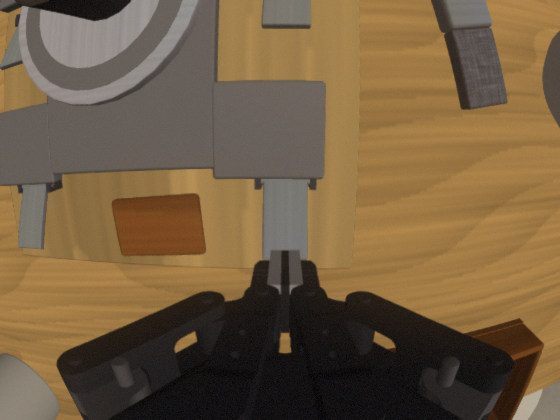

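The rear left lug gave 5 mm and then hit its stop, so that is the loose corner. In the wrist view its tongue spans columns 263–308, in line with the fingertip at column 285. I press it down.

Call:
send_rows:
  rows:
    - [[0,0,1.5,0,0,0],[0,0,3.0,0,0,0],[0,0,3.8,0,0,0],[0,0,4.1,0,0,0],[0,0,4.4,0,0,0],[0,0,4.7,0,0,0],[0,0,5.0,0,0,0],[0,0,5.2,0,0,0],[0,0,5.2,0,0,0]]

```text
clock: 7.8
eef_pos: [660.8, 112.9, 108.6]
tool_rot: [3.141, 0.003, 3.042]
force: [0.9, -1.7, 2.9]
width: 0.0
gripper_force: 1.4
```

Call:
send_rows:
  rows:
    - [[0,0,0.2,0,0,0],[0,0,0.4,0,0,0],[0,0,0.5,0,0,0],[0,0,0.5,0,0,0]]

```text
clock: 8.2
eef_pos: [661.4, 113.0, 103.9]
tool_rot: [3.141, 0.004, 3.042]
force: [2.7, -1.5, 4.9]
width: -0.0
gripper_force: 2.1
```

Call:
send_rows:
  rows:
    - [[0,0,0.1,0,0,0],[0,0,0.2,0,0,0],[0,0,0.3,0,0,0],[0,0,0.3,0,0,0]]

```text
clock: 8.6
eef_pos: [661.2, 113.1, 100.8]
tool_rot: [3.141, 0.004, 3.042]
force: [3.1, -1.4, 4.7]
width: -0.1
gripper_force: 2.5
```

Call:
send_rows:
  rows:
    - [[0,0,0.1,0,0,0],[0,0,0.1,0,0,0]]

```text
clock: 8.8
eef_pos: [661.2, 113.1, 100.1]
tool_rot: [3.141, 0.004, 3.043]
force: [4.4, -1.3, 6.3]
width: 0.3
gripper_force: 3.2
```

Call:
send_rows:
  rows:
    - [[0,0,0.1,0,0,0],[0,0,0.1,0,0,0]]

```text
clock: 9.0
eef_pos: [661.3, 113.2, 99.9]
tool_rot: [3.141, 0.004, 3.042]
force: [2.3, -2.1, 11.1]
width: 0.0
gripper_force: 5.8
```

Call:
send_rows:
  rows:
    - [[0,0,0.1,0,0,0],[0,0,0.1,0,0,0]]

```text
clock: 9.2
eef_pos: [661.3, 113.2, 99.8]
tool_rot: [3.141, 0.004, 3.043]
force: [0.9, -2.0, 16.6]
width: -0.2
gripper_force: 8.4
```

It stopped dead at the flat height with force climbing. One more push, then I lift off and check.

Call:
send_rows:
  rows:
    - [[0,0,0.1,0,0,0],[0,0,0.1,0,0,0]]

```text
clock: 9.4
eef_pos: [661.3, 113.2, 99.6]
tool_rot: [3.141, 0.004, 3.042]
force: [-1.4, -3.4, 21.4]
width: 0.4
gripper_force: 11.0
```

Call:
send_rows:
  rows:
    - [[0,0,-0.5,0,0,0],[0,0,-2.0,0,0,0],[0,0,-5,0,0,0],[0,0,-9,0,0,0],[-4,0,-12,0,0,0],[-8,0,-12,0,0,0],[-8,0,-12,0,0,0],[-8,0,-12,0,0,0]]

```text
clock: 10.2
eef_pos: [738.3, 105.5, 214.9]
tool_rot: [-3.142, -0.003, 3.043]
force: [-0.5, -0.4, -0.5]
width: 0.0
gripper_force: 0.0
```

```bash
python3 - <<'E'
from h import *
import cv2
w=ctrl.get_image('wrist')['pixels'][:,:,::-1];s=ctrl.get_image('side')['pixels'][170:285,180:380,::-1]
cv2.imwrite('pics/f.png',cv2.resize(s,None,fx=4,fy=4,interpolation=cv2.INTER_CUBIC));cv2.imwrite('pics/fw.png',w)
E
```

```text
(no output)
```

View pics/f.png

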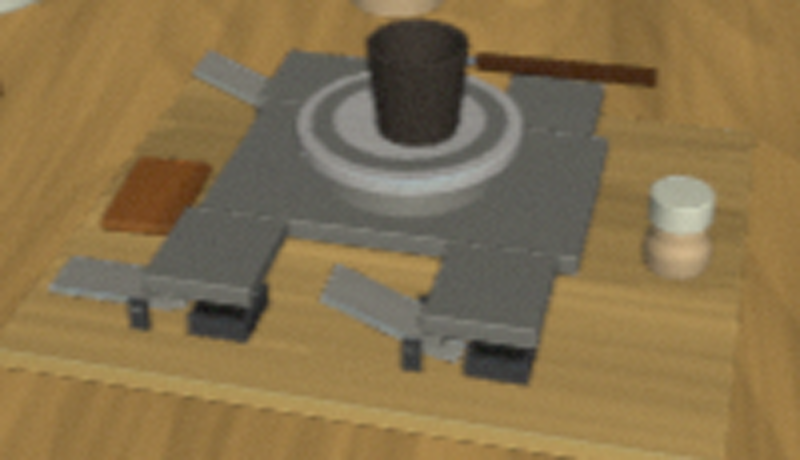

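View pics/fw.png

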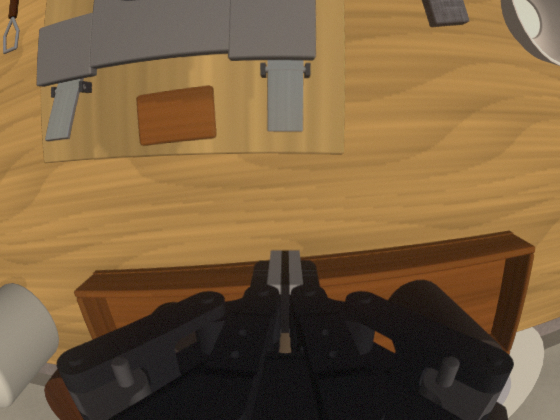

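The rear left tongue now lies flat, at (100,275) in the side crop. The front left tongue is still up, at (370,300), and nothing else has moved. The gripper touches nothing, so I hand in.

```bash
python3 -c "
from cell import ctrl
print(ctrl.finish_job())"
```

```text
the job is handed in; nothing more can be done
None
```

The rear left lug was the loose one: it gave about 5 mm under the push, while the front left lug held firm. I pressed the rear left tongue flat, left the other three standing, saw nothing shifted in the last pictures, and handed the job in at about 10 s; I didn't press the two right lugs once the loose one was found.

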